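# Ready the melting kettle for filling

## Robot

A 7-joint arm with a two-finger parallel gripper is mounted at the origin on the work surface. World frame = base frame: x ahead of the robot, y to its left, z up, the work surface at z = 0. Lengths are in m, angles in rad, forces in N, time in s.
With the tool pointing down it reaches from about 0.4 to 0.85 m from the base axis. Payload 10.4 kg.
Tool frame: the origin (TCP) lies at the very end of the fingers, on their centre line; the grasp point (between the pads) lies 19 mm behind it; z points along the fingers, y is the line along which they close (so a half turn about z gives the same grasp; the last joint's range is limited). The gripper opens to 87 mm and grips with 3 to 60 N. Pads are 19 mm wide; open, the fingers measure 117 mm over their backs; the gripper's body (75 mm by 190 mm) begins 51 mm behind the grasp point.
Start: joints at [-1.352, 0.332, -0.065, 1.46, 0.022, 1.35, -0.088], TCP at [0.15, 0.607, 0.223] pointing down, gripper open.
Joint ranges: [-2.6, 2.6], [-0.5, 2.12], [-1.47, 1.34], [0.16, 2.42], [-1.27, 4.41], [0.06, 2.06], [-2.6, 2.6]. Speed limits (rad/s): [2.22, 2.22, 2.79, 2.79, 3.14, 3.14, 3.14].

## Interface

Orientations are given as a unit quaternion [x, y, z, w].
In Python, from bench import * gives the robot as it stands.
- The arm moves only by the tool step_arm, never from a script. Its arguments are lists of equal length, an entry for each row: "delta_pos": the shift along the world's x, y, z in units of 25 mm (1.0 is 25 mm), a list of three; "turn": the turn about the world's z in units of 0.12 rad (1.0 is 0.12 rad). In form: {"delta_pos": [[tx, ty, tz], ...], "turn": [turn, ...]}. A call has 1 to 12 rows; each row shifts and turns the commanded pose from where the row before left it; what a row does not reach is not made up. A row lasts 1/10 s, in which the tool goes at most 50 mm and 8.59 degrees, less where a joint would pass 70% of its speed; a pose out of reach is approached as far as the arm can. A call with a number of a shift or a turn outside -1 to 1 is refused whole. A call with a gripper value outside its range is refused whole. "grip" is the closure, from 0 (fully open) to 1 (shut), set as the call begins (left out, the last holds). The fingers move at their own pace and stop on an object; "newtons" is the grip in N (left out, the last holds). Time passes only in rows, so rows that do not move let the fingers close. It gives the time, the measured TCP pose, the force, the opening and the grip force at its end, in the units of the state.
- read_state(): the state, without advancing time (a new reading comes with each control period).
- camera(name): name is "scene" or "top" or "wrist"; returns a dict with "image" (480x640x3 uint8, red, green, blue), "z_map" (480x640 float32, m along the optical axis (not along the pixel's ray), 0 where there is no reading), "mtx" (3x3 intrinsics, pixels), "view" (4x4, takes a point from world to camera coordinates). Camera axes: x right, y up, looking along -z (the intrinsics and any distortion apply to the point x, -y, -z); pixel columns grow to the right and rows downward; lengths in m; the calibration is good to about 2 mm. A picture is of the moment at which its call begins.
- close_job(): hands the job in; it is judged then, once.
The state is a dict: "time": time; "joint_positions": joint angles; "joint_vel": joint speeds; "joint_torque": joint torques, N m; "ee_pos": TCP position; "eef_rot": TCP orientation; "ft_force": force on the tool from outside, world axes, zero at the start; "torque": the same for the moment, N m; "width": finger opening in m; "grip_force": force on a finger pad.
Only numpy, scipy, OpenCV 4.12 (cv2) and the standard library are available. Lean on these libraries where they do the work, as an engineer would, in place of code of your own. Each camera call takes 0.05 s, during which the arm holds its last target. There are 200 camera calls.

## Task

Get the bench melting kettle ready for filling: slide the longer of the two loose steel tubes fully down over the vent spigot on the kettle's side deck, upright, and let go of it. Then lift the kettle's lid by its bar handle and finish holding it open with the gripper, still, at 60 degrees from closed (it falls shut if let go, so the job ends while you hold it; nothing else may prop it). Leave the other tube, the beakers, the bottle and the dish where they are.

Things in the scene. Friction and masses are not known exactly. Their poses are not given: they have to be found in the camera images.
- kettle: Bench melting kettle, fixed to the table: 180 mm deep (x), 290 mm wide (y), 100 mm high; origin at the centre of its underside, z up, its front (the side with display and lid handle) faces its -x. An open steel tank 190 mm wide (walls 5 mm) takes its right part (y -145 to +45 mm), under the lid; a white solid deck 100 mm wide (y +45 to +145 mm), 100 mm high, carries the vent spigot.
- spigot_base (a point): Foot of the vent spigot, on its axis, at the deck's top face (kettle frame x -30, y +95, z +100 mm). The spigot is a plain upright steel post 21 mm in diameter and 30 mm tall, its top 6 mm tapered to 15 mm diameter.
- lid (a joint): Hinge angle of the kettle's steel lid in rad: 0 = closed and level, 1.047 = 60 degrees, stop at 1.40. The hinge axis is level along the kettle's y at its back edge; the front edge rises and swings back towards the kettle's +x as it opens. The lid weighs about 0.35 kg and falls shut from any angle. Lid plate 175 x 188 x 6 mm.
- lid_hinge (a point): Middle of the lid's hinge axis (kettle frame x +85, y -50, z +100 mm); axes as the kettle's. Fixed.
- lid_handle (a point): Middle of the lid's handle, a round steel bar 10 mm in diameter, 90 mm long along the lid's y, held by a 10 mm round arm at each end in front of the lid's front edge, in the lid's plane. It lies 220 mm from the hinge axis (3 mm above the hinge's height when closed); 40 mm is free between the bar and the lid's edge. Closed, it stands 45 mm in front of the tank, 103 mm above the table, with free space below. Moves and turns with the lid.
- vent_tube: The longer loose steel tube, standing upright on the table: 60 mm tall, outer diameter 34 mm, bore 25 mm, open at both ends and the same both ways up. Origin at the centre of its lower end, z along its axis. About 0.16 kg.
- short_tube: The other steel tube, not to be used: 36 mm tall, outer diameter 26 mm, bore 15 mm (does not fit the spigot). Origin at the centre of its lower end.
- beaker: Small glass beaker, 60 mm across, 75 mm tall; origin at the centre of its underside. Bystander.
- big_beaker: Larger glass beaker, 80 mm across, 100 mm tall; origin at the centre of its underside. Bystander.
- bottle: White plastic bottle, 64 mm across, 150 mm tall; origin at the centre of its underside. Bystander.
- dish: Small white dish, 90 mm across, 30 mm tall; origin at the centre of its underside. Bystander.
Things that resemble listed ones, but are neither listed nor needed, are in the scene too. Leave any red or turquoise look-alike of the vent_tube alone.

How it is judged:
By the outcome, as a careful person would: the job done as asked, in the order asked, and still so for the second after the job is handed in, while the arm keeps its last pose, push and grip.
It also fails if it takes over 64 s, if anything falls off the work surface, if the arm or the gripper's body presses on something with over 40 N, if the wrist force passes 120 N, or if a joint passes its speed limit or range.

## Working session

There is one attempt and no reset: what is moved stays moved. The work goes in short steps, Python scripts to look and compute and a tool call to move; the robot and the scene stay as the last step left them, time stands still between calls to the robot, and variables do not carry over. Pictures are saved under pics/ and viewed, at most 10 in all, crops included, and the job is handed in when it is done.

Besides the shell and the picture viewer there is one more tool, called after "Emit:" by a JSON object that holds its "op" and its "data", one argument or row to a line. step_arm: Moves the arm, as the interface text tells. Shifts and turns lie within -1 to 1; 1 stands for 25 mm of shift or 0.12 rad of turn. Its arguments: {"type":"object","properties":{"delta_pos":{"type":"array"},"turn":{"type":"array"},"grip":{"type":"number"},"newtons":{"type":"number"}},"required":["delta_pos","turn"]}

```bash
mkdir -p pics; cat > h.py <<'E'
from bench import *
import numpy as np, cv2, pickle
def pts(c):
    z=c["z_map"];K=np.array(c["mtx"]);V=np.array(c["view"])
    v,u=np.mgrid[:480,:640]
    P=np.stack([(u-K[0,2])/K[0,0]*z,-(v-K[1,2])/K[1,1]*z,-z,np.ones_like(z)],-1)
    return (P@np.linalg.inv(V).T)[...,:3]
def snap(n,f):
    c=camera(n); pickle.dump(c,open(f"pics/{f}.pkl","wb")); cv2.imwrite(f"pics/{f}.png",c["image"][...,::-1]); return c
E
python3 - <<'E'
from h import *
s=snap("scene","s0"); t=snap("top","t0")
cv2.imwrite("pics/both0.png",cv2.resize(np.vstack([s["image"],t["image"]])[...,::-1],(400,600),interpolation=cv2.INTER_AREA))
for c in(s,t): print(np.round(c["mtx"],1).tolist(),np.round(c["view"],3).tolist())
print({k:np.round(v,3) for k,v in read_state().items()})
E
```

```text
[[464.7, 0.0, 317.7], [0.0, 464.7, 236.4], [0.0, 0.0, 1.0]] [[-0.827, 0.562, 0.02, 0.452], [-0.262, -0.417, 0.87, 0.062], [0.498, 0.714, 0.492, -1.274], [0.0, 0.0, 0.0, 1.0]]
[[442.0, 0.0, 321.6], [0.0, 442.0, 239.3], [0.0, 0.0, 1.0]] [[0.008, -1.0, -0.013, 0.021], [0.982, 0.005, 0.187, -0.587], [-0.187, -0.015, 0.982, -0.927], [0.0, 0.0, 0.0, 1.0]]
{'time': np.float64(0.1), 'joint_positions': array([-1.352,  0.333, -0.065,  1.461,  0.022,  1.35 , -0.089]), 'joint_vel': array([ 0.003, -0.002, -0.001, -0.001, -0.   ,  0.   ,  0.001]), 'joint_torque': array([ 1.0000e-03, -6.2455e+01,  2.4000e-02, -3.9072e+01, -6.1000e-02,
        3.6000e-02,  0.0000e+00]), 'ee_pos': array([0.15 , 0.606, 0.222]), 'eef_rot': array([ 0.121,  0.993, -0.001, -0.   ]), 'ft_force': array([-0.811,  0.282, -1.045]), 'torque': array([ 0.037,  0.063, -0.036]), 'grip_force': np.float64(0.0), 'width': np.float64(0.087)}
```

View pics/s0.png

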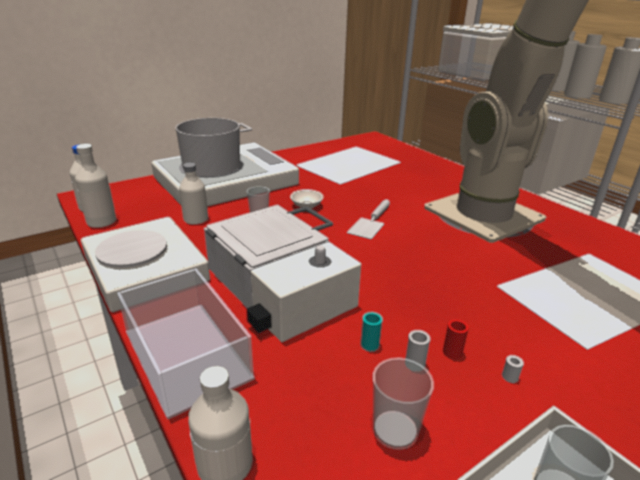

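View pics/t0.png

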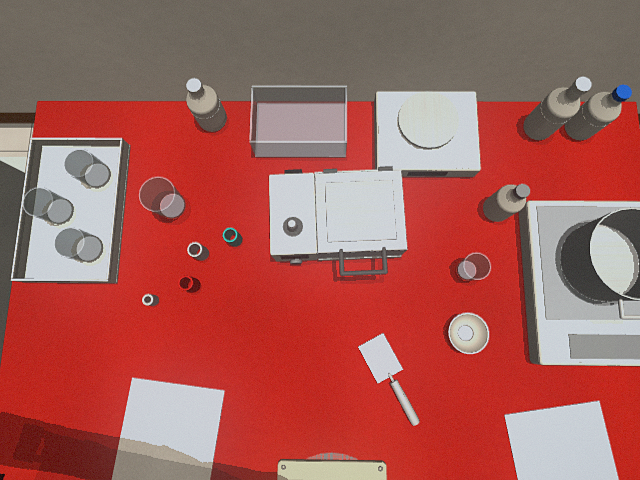

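Top view: the candidates for the vent tube are grey tall (195,249), grey short (148,299), red (188,284) and turquoise (231,235). In the scene view they are at (418,350), (513,368), (456,338) and (372,330). I choose the grey tall one. The kettle's spigot is at top (292,226) and the lid bar at top (363,270).

```bash
python3 - <<'E'
from h import *
s=pickle.load(open("pics/s0.pkl","rb")); t=pickle.load(open("pics/t0.pkl","rb"))
P=pts(t); Q=pts(s)
def box(P,x0,x1,y0,y1,z0,z1):
    return P[(P[...,0]>x0)&(P[...,0]<x1)&(P[...,1]>y0)&(P[...,1]<y1)&(P[...,2]>z0)&(P[...,2]<z1)]
for n,(u,v) in dict(vent=(195,249),short=(148,299),red=(188,284),turq=(231,235)).items():
    w=P[v-14:v+15,u-14:u+15]; m=w[w[...,2]>.015]; zt=np.percentile(m[:,2],97)
    r=m[m[:,2]>zt-.008]; (cx,cy),rad=cv2.minEnclosingCircle(r[:,:2].astype(np.float32)); print(n,zt.round(4),np.round([cx,cy,rad],4),len(r))
for n,(u,v) in dict(spig=(292,226),bar=(363,273),bar0=(343,274),bar1=(384,272),dk=(280,245),dk2=(305,185),lid=(360,210),table=(250,300),bk=(172,205),bk2=(160,190)).items(): print(n,P[v,u].round(4))
# deck top
w=P[150:290,255:330]; m=w[(abs(w[...,2]-.1)<.008)]
print("deck",cv2.minAreaRect(m[:,:2].astype(np.float32)),np.median(m[:,2]))
w=P[150:290,255:420]; m=w[(abs(w[...,2]-.1)<.012)]
print("top z",m[:,2].min())
w=P[200:240,275:310]; m=w[w[...,2]>.118]; print("spig",m[:,:2].min(0),m[:,:2].max(0),m[:,2].max(),len(m))
im=np.vstack([cv2.resize(t["image"][185:325,120:260],None,fx=3,fy=3),]);im2=cv2.resize(s["image"][290:430,350:540],(570,420))
im3=cv2.resize(t["image"][160:285,260:415],None,fx=3,fy=3)
H=np.zeros((420,420+0,3),np.uint8)
cv2.imwrite("pics/crop1.png",cv2.resize(np.hstack([im,im2]),(800,340))[...,::-1]); cv2.imwrite("pics/kc.png",cv2.resize(t["image"][155:290,255:415],(800,600),interpolation=cv2.INTER_CUBIC)[...,::-1])
E
```

```text
vent 0.0616 [0.4886 0.1646 0.1762] 101
short 0.038 [0.4296 0.2175 0.2087] 84
red 0.062 [0.4499 0.1736 0.1698] 98
turq 0.0618 [0.506  0.1256 0.1544] 102
spig [0.6004 0.0851 0.1299]
bar [ 0.5064 -0.062   0.1088]
bar0 [ 0.5044 -0.0208  0.106 ]
bar1 [ 0.509  -0.1056  0.1071]
dk [0.5659 0.1123 0.0993]
dk2 [0.6988 0.0614 0.0987]
lid [ 0.6399 -0.0567  0.1116]
table [0.4548 0.1887 0.0013]
bk [0.4034 0.0105 1.0204]
bk2 [0.7046 0.4013 0.0389]
deck ((0.6387643814086914, 0.07304111123085022), (0.18675731122493744, 0.13150645792484283), 1.3095721006393433) 0.10016945757481521
top z 0.08806460883468581
spig [0.40338199 0.01047897] [0.61444441 0.09616968] 1.0204133591107425 83
```

View pics/crop1.png

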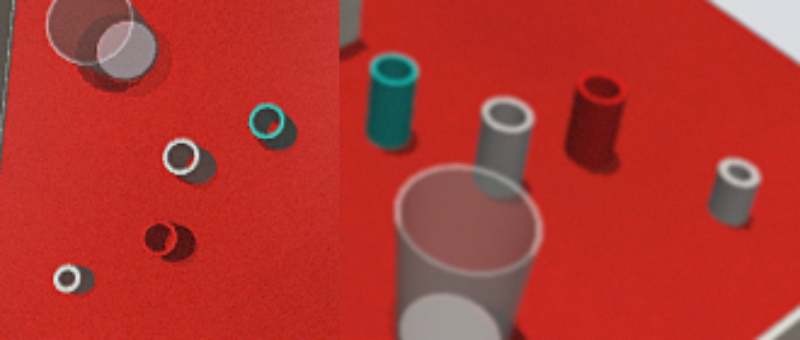

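View pics/kc.png

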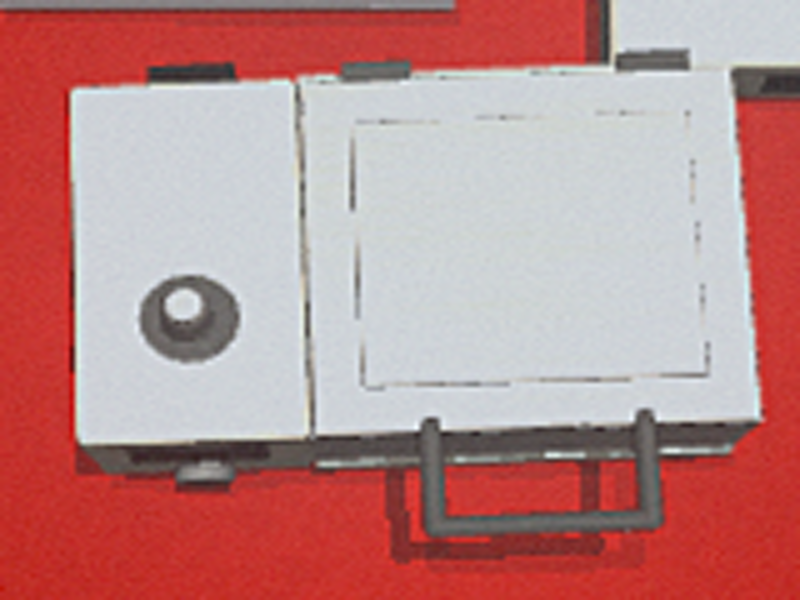

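```bash
cat >> h.py <<'E'
def ray(c,u,v,z):
    K=np.array(c["mtx"]);Vi=np.linalg.inv(np.array(c["view"]))
    d=Vi[:3,:3]@np.array([(u-K[0,2])/K[0,0],-(v-K[1,2])/K[1,1],-1]);o=Vi[:3,3]
    return o+d*(z-o[2])/d[2]
E
python3 - <<'E'
from h import *
s=pickle.load(open("pics/s0.pkl","rb")); t=pickle.load(open("pics/t0.pkl","rb"))
P=pts(t); ok=t["z_map"]>0
print("valid",ok.mean())
im=t["image"].astype(int)
for n,(u,v),z in [("vent",(195,249),.06),("short",(148,299),.036),("red",(188,284),.06),("turq",(231,235),.06)]:
    sl=np.s_[v-14:v+15,u-14:u+15]; w=P[sl]; m=(w[...,2]>z-.008)&(w[...,2]<z+.01)&ok[sl]
    vv,uu=np.nonzero(m); XY=np.array([ray(t,a+u-14,b+v-14,z)[:2] for a,b in zip(uu,vv)],np.float32)
    (c,r)=cv2.minEnclosingCircle(XY); print(n,np.round(c,4),round(r,4),"mean",XY.mean(0).round(4),len(XY))
    if n in("vent","short"):
        g=im[sl]; b=(g.min(-1)>110); vv,uu=np.nonzero(b); XY=np.array([ray(t,a+u-14,b_+v-14,z)[:2] for a,b_ in zip(uu,vv)],np.float32); print("  bright",np.round(cv2.minEnclosingCircle(XY),4) if 0 else (cv2.minEnclosingCircle(XY),XY.mean(0)))
print("spig top",ray(t,291.6,224.1,.13).round(4))
px=lambda a,b:(255+a/5,155+b/4.444)
C={k:ray(t,*px(*p),z).round(4) for k,p,z in [("dFL",(78,440),.1),("dBL",(72,88),.1),("dFR",(309,437),.1),("dBR",(296,82),.1),("lBL",(302,78),.106),("lBR",(733,70),.106),("lFR",(762,420),.106),("lFL",(315,436),.106),("barL",(432,525),.106),("barR",(657,518),.106)]}
for k,v in C.items(): print(k,v)
for a,b in[("dFL","dFR"),("dBL","dBR"),("lBL","lBR"),("lFL","lFR"),("barL","barR"),("dFL","dBL"),("lBR","lFR")]:
    d=C[b]-C[a]; print(a,b,np.linalg.norm(d).round(4),np.degrees(np.arctan2(d[1],d[0])).round(2))
for n,p in dict(bigtop=(157,194),bigbot=(172,206)).items(): print(n,ray(t,*p,.1 if n=="bigtop" else .0).round(3))
for a in(-10,-5,0): pass
E
```

```text
valid 0.9959537760416667
vent [0.5626 0.3048] 0.018 mean [0.5623 0.3051] 104
  bright (((0.5632194876670837, 0.30605554580688477), 0.016807209700345993), array([0.56300366, 0.30598062], dtype=float32))
short [0.4534 0.4101] 0.0137 mean [0.4525 0.4105] 88
  bright (((0.4529077410697937, 0.41181933879852295), 0.013028745539486408), array([0.45303658, 0.41148365], dtype=float32))
red [0.4876 0.3208] 0.0176 mean [0.4876 0.3207] 108
turq [0.5951 0.2292] 0.0173 mean [0.5951 0.2291] 103
spig top [0.6044 0.0861 0.13  ]
dFL [0.5463 0.1316 0.1   ]
dBL [0.7213 0.1394 0.1   ]
dFR [0.5484 0.0341 0.1   ]
dBR [0.7247 0.0416 0.1   ]
lBL [0.7247 0.0388 0.106 ]
lBR [ 0.7294 -0.1478  0.106 ]
lFR [ 0.5567 -0.1555  0.106 ]
lFL [0.5479 0.0315 0.106 ]
barL [ 0.5062 -0.0175  0.106 ]
barR [ 0.5101 -0.1107  0.106 ]
dFL dFR 0.0975 -88.77
dBL dBR 0.0979 -88.01
lBL lBR 0.1867 -88.56
lFL lFR 0.1872 -87.31
barL barR 0.0933 -87.6
dFL dBL 0.1752 2.55
lBR lFR 0.1729 -177.45
bigtop [0.677 0.383 0.1  ]
bigbot [0.677 0.385 0.   ]
```

Emit:
{"op": "step_arm", "data": {
  "delta_pos": [
    [0.9, -0.7, 0],
    [0.9, -0.7, 0],
    [0.9, -0.7, 0],
    [0.9, -0.7, 0],
    [0.9, -0.7, 0],
    [0.9, -0.7, 0],
    [0.9, -0.7, 0],
    [0.9, -0.7, 0],
    [0.9, -0.7, 0],
    [0.9, -0.7, 0],
    [0.9, -0.7, 0],
    [0.9, -0.7, 0]
  ],
  "turn": [0, 0, 0, 0, 0, 0, 0, 0, 0, 0, 0, 0],
  "grip": 0.3,
  "newtons": 30
}}

```text
time: 1.3
ee_pos: [0.4203, 0.3959, 0.2222]
eef_rot: [0.121, 0.993, -0.0, -0.0]
ft_force: [0.1, 0.6, -1.5]
width: 0.0611
grip_force: 0.0
```

Emit:
{"op": "step_arm", "data": {
  "delta_pos": [
    [0.8, -0.5, 0],
    [0.8, -0.5, 0],
    [0.8, -0.5, 0],
    [0.8, -0.5, 0],
    [0.8, -0.5, 0],
    [0.8, -0.5, -0.5],
    [0.9, -0.6, -0.5],
    [0, 0, -0.5],
    [0, 0, -0.5],
    [0, 0, 0]
  ],
  "turn": [0, 0, 0, 0, 0, 0, 0, 0, 0, 0]
}}

```text
time: 2.3
ee_pos: [0.5604, 0.3072, 0.1702]
eef_rot: [0.12, 0.993, -0.001, -0.002]
ft_force: [-0.8, 0.5, -0.3]
width: 0.061
grip_force: 0.0
```

```bash
python3 - <<'E'
from h import *
w=snap("wrist","w1"); s=snap("scene","s1")
print(read_state()["ee_pos"].round(4) , np.round(w["view"],3).tolist())
P=pts(w);ok=w["z_map"]>0
m=ok&(abs(P[...,2]-.06)<.006)&(np.hypot(P[...,0]-.563,P[...,1]-.3055)<.035)
print(m.sum()); 
if m.sum()>20:
    vv,uu=np.nonzero(m); XY=np.array([ray(w,a,b,.06)[:2] for a,b in zip(uu,vv)],np.float32); print(cv2.minEnclosingCircle(XY),XY.mean(0),uu.mean(),vv.mean())
E
```

```text
[0.5613 0.3078 0.1726] [[0.238, 0.971, -0.0, -0.431], [-0.937, 0.23, -0.264, 0.472], [-0.256, 0.063, 0.965, -0.215], [0.0, 0.0, 0.0, 1.0]]
703
((0.5603975653648376, 0.30685847997665405), 0.017140284180641174) [0.56047124 0.30669028] 322.1792318634424 231.77240398293029
```

View pics/w1.png

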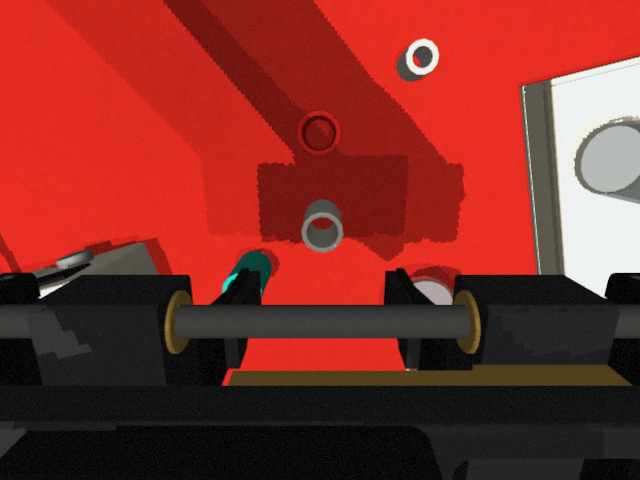

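The grey tall tube is at (322,232) in the wrist view, between the fingers. Red is at (320,132), short at (422,57) and turquoise at (247,275). I descend and grip.

Emit:
{"op": "step_arm", "data": {
  "delta_pos": [
    [0, 0, -0.5],
    [0, 0, -0.5],
    [0, 0, -0.5],
    [0, 0, -0.5],
    [0, 0, -0.5],
    [0, 0, -0.5],
    [0, 0, -0.5],
    [0, 0, -0.5],
    [0, 0, -0.5],
    [0, 0, -0.5],
    [0, 0, -0.5],
    [0, 0, -0.3]
  ],
  "turn": [0, 0, 0, 0, 0, 0, 0, 0, 0, 0, 0, 0]
}}

```text
time: 3.6
ee_pos: [0.5617, 0.3066, 0.026]
eef_rot: [0.121, 0.993, -0.0, -0.0]
ft_force: [-0.3, 0.4, 0.2]
width: 0.0609
grip_force: 0.0
```

Emit:
{"op": "step_arm", "data": {
  "delta_pos": [
    [0, 0, 0],
    [0, 0, 0],
    [0, 0, 0],
    [0, 0, 0],
    [0, 0, 0],
    [0, 0, 0],
    [0, 0, 0]
  ],
  "turn": [0, 0, 0, 0, 0, 0, 0],
  "grip": 1.0,
  "newtons": 30
}}

```text
time: 4.3
ee_pos: [0.5625, 0.307, 0.0281]
eef_rot: [0.121, 0.993, 0.0, 0.0]
ft_force: [-0.1, -0.7, 3.7]
width: 0.0328
grip_force: 30.0
```

Emit:
{"op": "step_arm", "data": {
  "delta_pos": [
    [0, 0, 0.4],
    [0, 0, 0.7],
    [0, 0, 0.7],
    [0, 0, 0.7],
    [0, 0, 0.7],
    [0, 0, 0.7],
    [0, 0, 0.7],
    [0, 0, 0.7],
    [0, 0, 0.7],
    [0, -0.3, 0.5],
    [0.1, -0.5, 0.2],
    [0.1, -0.7, 0]
  ],
  "turn": [0, 0, 0, 0, 0, 0, 0, 0, 0, 0, 0, 0]
}}

```text
time: 5.5
ee_pos: [0.5673, 0.2684, 0.1954]
eef_rot: [0.12, 0.993, 0.0, 0.0]
ft_force: [-0.0, 0.4, -1.6]
width: 0.0323
grip_force: 30.0
```

Emit:
{"op": "step_arm", "data": {
  "delta_pos": [
    [0.2, -0.8, 0],
    [0.2, -0.8, 0],
    [0.2, -0.8, 0],
    [0.2, -0.8, 0],
    [0.2, -0.8, 0],
    [0.2, -0.8, 0],
    [0.2, -0.8, 0],
    [0.1, -0.8, 0],
    [0, -0.6, 0],
    [0, -0.3, 0],
    [0, 0, 0],
    [0, 0, 0]
  ],
  "turn": [0, 0, 0, 0, 0, 0, 0, 0, 0, 0, 0, 0]
}}

```text
time: 6.7
ee_pos: [0.6044, 0.0877, 0.1949]
eef_rot: [0.12, 0.993, 0.0, -0.0]
ft_force: [-0.7, -0.0, -1.1]
width: 0.033
grip_force: 30.0
```

```bash
python3 - <<'E'
from h import *
w=snap("wrist","w2"); t=snap("top","t2"); s=snap("scene","s2")
print(read_state()["ee_pos"].round(4))
cv2.imwrite("pics/both2.png",np.vstack([cv2.resize(w["image"],(640,300)) if 0 else w["image"][130:430],s["image"][120:420]])[...,::-1])
E
```

```text
[0.6045 0.0881 0.195 ]
```

View pics/both2.png

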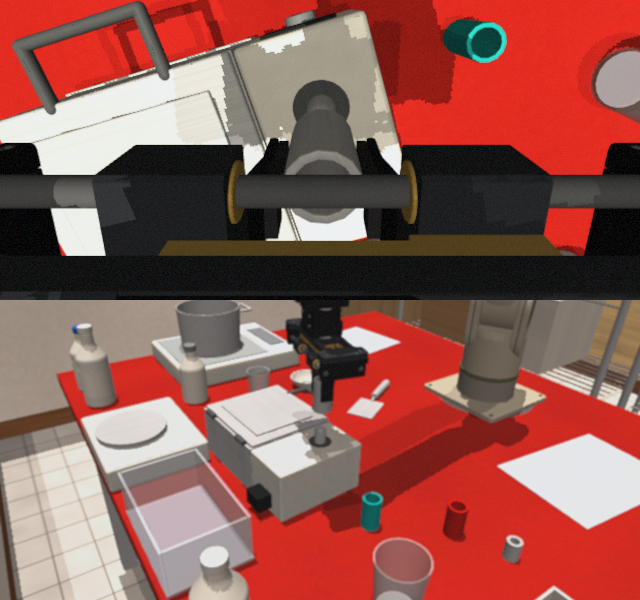

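Wrist half of the picture: the held tube is at about (322,290) in full-frame rows, with the spigot foot just beyond it at (321,235). Scene half: the tube at (322,393) hangs above the spigot at (319,435). I measure the lateral offset in both views.

```bash
python3 - <<'E'
from h import *
np.set_printoptions(linewidth=250)
s=pickle.load(open("pics/s2.pkl","rb")); w=pickle.load(open("pics/w2.pkl","rb"))
g=s["image"].mean(-1).astype(int)
for v in range(190,272,4): print("s",v,g[v,300:346])
g=w["image"].mean(-1).astype(int)
for v in range(212,306,8): print("w",v,g[v,270:372:2])
a=np.vstack([cv2.resize(w["image"][200:360,240:400],(640,560)),])
b=cv2.resize(s["image"][170:280,265:375],(560,560),interpolation=cv2.INTER_CUBIC)
E
```

```text
s 190 [166 176 187 194 198 201 204 207 208 194 157 102  51  27  26  32  31  31  29  25  18  19  21  22  24  30  32  31  23  18  25  21  23  18  22  16  24  20  20  17  20  18  18  20  20  19]
s 194 [200 202 205 206 208 210 210 211 211 211 193 140  70  28  24  25  31  34  31  27  25  18  29  41  52  56  57  48  35  24  16  23  17  22  20  19  22  22  21  26  20  20  16  19  16  24]
s 198 [220 223 223 226 227 228 229 229 230 230 221 163  88  59  83  95  93  88  77  59  35  23  23  16  19  18  17  22  17  22  20  17  18  17  16  19  24  29  30  33  35  33  37  45  43  50]
s 202 [189 186 177 168 174 193 203 202 200 194 169 118  65  60  81  93  99 101 105  98  79  48  26  21  21  20  20  21  19  22  16  18  18  30  61  83  96  96  93  95  94  93  92  98  94  95]
s 206 [83 86 91 93 95 93 95 96 94 92 86 60 45 62 80 88 92 96 99 96 78 48 26 18 22 18 21 20 23 18 17 18 26 53 78 92 92 96 93 93 94 92 94 93 96 94]
s 210 [ 74  69  64  60  55  50  56  65  76  85  84  68  53  66  81  89  92  97 100  94  72  41  19  23  17  22  23  21  20  23  17  19  35  62  84  95  97  94  96  94  94  93  95  93  94
[... 4678 characters left out ...]
 72 71 73 76 75 71 70 72 72 70 71 64 86 84  6 14 16 13 11  8  9]
w 284 [  8   5   4  19  13  16  21  15  16  49  70  73  70  74  75  81  83  94 109 126 131 135 132 131 130 128 128 131 130 132 134 134 129 133 130 105  80  72  67  74  70  68  63  57   9  15  17   8  17  11   9]
w 292 [ 10   9  20  21  15  10  16  19  45  70  75  77 114 126 127 128 126 126 125 110  91  70  74  72  72  74  74  73  77  73  78  78  74 102 116 124 127 128 124 125 125 116  71  66  60  17  16  12   7  21  13]
w 300 [ 11  14  22  14  16  15   6  37  92 122 127 127 125 125 105  67  68  69  65  68  70  74  69  72  74  77  75  76  76  77  71  76  72  70  73  72  69  65  69 116 123 123 126 125 101  58   4  12  15  18  15]
```

```bash
python3 - <<'E'
from h import *
np.set_printoptions(linewidth=250)
s=pickle.load(open("pics/s2.pkl","rb")); w=pickle.load(open("pics/w2.pkl","rb"))
i=s["image"].astype(int)
for v in range(218,248,3): print(v,i[v,304:342,1])
print(np.round(w["mtx"],1).tolist())
V=np.array(s["view"]);K=np.array(s["mtx"])
def proj(c,p):
    q=np.array(c["view"])@np.r_[p,1];K=np.array(c["mtx"]);return [K[0,2]+K[0,0]*q[0]/-q[2],K[1,2]-K[1,1]*q[1]/-q[2],-q[2]]
e=np.array([.6045,.0881])
for n,c in(("s",s),("w",w)):
    for z in(.168,.2): print(n,"tube@tcp",z,np.round(proj(c,[*e,z]),2))
    for z in(.1,.115,.13): print(n,"spig?",z,np.round(proj(c,[.6044,.0861,z]),2))
    print(n,np.round(proj(c,[.6054,.0861,.12]),2),np.round(proj(c,[.6044,.0871,.12]),2))
E
```

```text
218 [40 42 40 40 44 40 41 44 54 71 84 90 96 98 99 93 68 37 18 16 21 21 20 14 16 17 19 17 30 30 40 42 44 45 42 42 44 41]
221 [91 62 42 39 40 42 41 48 52 73 86 90 96 97 99 95 74 47 34 36 43 46 48 52 58 61 61 59 50 43 44 41 42 42 43 43 46 45]
224 [220 208 187 154 115  76  49  40  53  71  87  92  95  98 102 102 102 101 102 104 101 103 101  98  93  92  86  75  64  50  45  42  42  44  41  42  44  43]
227 [218 219 220 220 221 218 200 155 103  81  86  92  96  97  99 102 103 102 102 103 100 100  98  95  93  88  81  69  51  46  42  43  44  43  44  42  45  46]
230 [201 204 210 212 213 215 214 206 188 149 110  93  96  97  99 101 100 102 100 102 102  99  98  96  93  90  79  61  50  42  43  44  42  43  42  44  40  42]
233 [191 193 194 193 191 192 189 190 194 193 191 184 171 157 147 136 131 126 110  96  90  87  84  79  65  55  46  44  43  41  45  43  44  41  45  43  43  44]
236 [195 193 190 183 176 165 153 149 161 184 195 196 196 197 195 196 196 194 193 183 161 130  94  60  46  43  42  41  44  41  42  44  43  43  45  42  43  44]
239 [138 137 146 163 170 168 171 177 179 172 159 156 147 137 134 134 1
[... 315 characters left out ...]
107 110 113 118 122 124 123 124 125 125 125 123 121 112 106  89  67  48  39  39  40  43]
[[356.4, 0.0, 322.2], [0.0, 356.4, 234.1], [0.0, 0.0, 1.0]]
s tube@tcp 0.168 [320.85 228.88   0.83]
s tube@tcp 0.2 [321.28 212.8    0.81]
s spig? 0.1 [319.42 260.6    0.86]
s spig? 0.115 [319.6  253.72   0.86]
s spig? 0.13 [319.78 246.71   0.85]
s [319.21 251.55   0.85] [319.97 251.63   0.85]
w tube@tcp 0.168 [3.2370e+02 2.6942e+02 2.0000e-01]
w tube@tcp 0.2 [3.2414e+02 2.9365e+02 1.7000e-01]
w spig? 0.1 [3.2048e+02 2.3704e+02 2.7000e-01]
w spig? 0.115 [3.2044e+02 2.4284e+02 2.5000e-01]
w spig? 0.13 [3.2038e+02 2.4936e+02 2.4000e-01]
w [3.2077e+02 2.4627e+02 2.5000e-01] [3.2182e+02 2.4460e+02 2.5000e-01]
```

Emit:
{"op": "step_arm", "data": {
  "delta_pos": [
    [0.1, -0.05, 0],
    [0, 0, -0.4],
    [0, 0, -0.4],
    [0, 0, -0.4],
    [0, 0, -0.2],
    [0, 0, -0.2],
    [0, 0, -0.2],
    [0, 0, -0.1]
  ],
  "turn": [0, 0, 0, 0, 0, 0, 0, 0]
}}

```text
time: 7.65
ee_pos: [0.6071, 0.0856, 0.1471]
eef_rot: [0.121, 0.993, -0.0, -0.0]
ft_force: [-0.1, 0.5, -1.6]
width: 0.0331
grip_force: 30.0
```

Emit:
{"op": "step_arm", "data": {
  "delta_pos": [
    [0, 0, -0.2],
    [0, 0, -0.2],
    [0, 0, -0.15],
    [0, 0, -0.1],
    [0, 0, -0.05],
    [0, 0, 0]
  ],
  "turn": [0, 0, 0, 0, 0, 0]
}}

```text
time: 8.25
ee_pos: [0.6071, 0.0856, 0.1299]
eef_rot: [0.121, 0.993, 0.0, -0.0]
ft_force: [0.2, 0.2, -1.1]
width: 0.0327
grip_force: 30.0
```

Emit:
{"op": "step_arm", "data": {
  "delta_pos": [
    [0, 0, -0.05],
    [0, 0, -0.05],
    [0, 0, -0.05],
    [0, 0, 0]
  ],
  "turn": [0, 0, 0, 0]
}}

```text
time: 8.65
ee_pos: [0.6076, 0.0856, 0.128]
eef_rot: [0.121, 0.993, 0.0, 0.001]
ft_force: [-3.9, -0.1, 11.7]
width: 0.0329
grip_force: 30.0
```

Emit:
{"op": "step_arm", "data": {
  "delta_pos": [
    [0, 0, 0],
    [0, 0, 0],
    [0, 0, 0],
    [0, 0, 0],
    [0, 0, 0]
  ],
  "turn": [0, 0, 0, 0, 0],
  "grip": 0.35
}}

```text
time: 9.15
ee_pos: [0.6071, 0.0856, 0.1262]
eef_rot: [0.121, 0.993, 0.0, -0.0]
ft_force: [0.2, 0.2, 0.3]
width: 0.0554
grip_force: 0.0
```

Emit:
{"op": "step_arm", "data": {
  "delta_pos": [
    [0, 0, 0.3],
    [0, 0, 0.5],
    [0, 0, 0.5],
    [0, 0, 0.7],
    [0, 0, 0.7],
    [0, 0, 0.7],
    [0, 0, 0.7],
    [0, 0, 0.5],
    [0, 0, 0]
  ],
  "turn": [0, 0, 0, 0, 0, 0, 0, 0, 0]
}}

```text
time: 10.05
ee_pos: [0.6081, 0.0857, 0.2439]
eef_rot: [0.121, 0.993, 0.001, 0.002]
ft_force: [-0.3, -0.0, -0.2]
width: 0.0564
grip_force: 0.0
```

```bash
python3 - <<'E'
from h import *
w=snap("wrist","w3"); t=snap("top","t3"); s=snap("scene","s3")
r=read_state();print(r["ee_pos"].round(4),r["joint_positions"].round(3))
P=pts(s);m=(s["z_map"]>0)&(np.hypot(P[...,0]-.6044,P[...,1]-.0861)<.022)&(P[...,2]>.11)
print("tube pts z max",m.sum(),np.percentile(P[m][:,2],[50,90,98,100]).round(4))
cv2.imwrite("pics/both3.png",np.hstack([cv2.resize(s["image"][150:350,200:400],(400,400)),cv2.resize(t["image"][150:290,250:390],(400,400))])[...,::-1])
E
```

```text
[0.6068 0.0856 0.2407] [-0.478  0.3    0.331  1.485 -0.098  1.373  1.188]
tube pts z max 1278 [0.3545 0.3955 0.4052 0.4075]
```

View pics/both3.png

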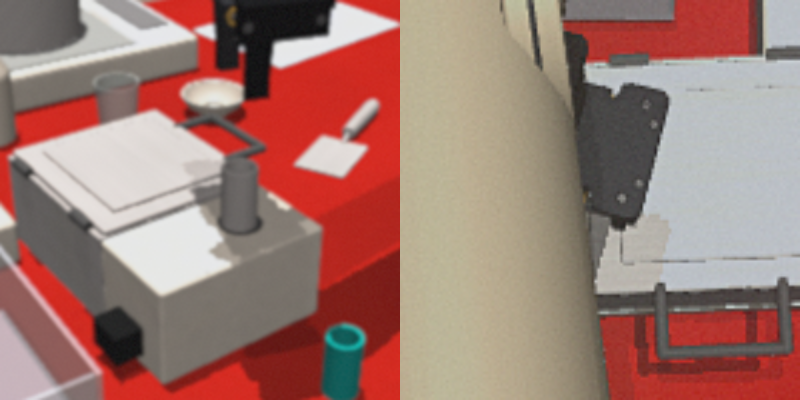

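The tube stands upright over the spigot with its foot on the deck (left crop, 240,195). Next I turn the gripper and move above the lid bar.

Emit:
{"op": "step_arm", "data": {
  "delta_pos": [
    [-0.2, -0.4, 0],
    [-0.2, -0.4, 0],
    [-0.3, -0.4, 0],
    [-0.3, -0.4, 0],
    [-0.3, -0.4, 0],
    [-0.3, -0.4, 0],
    [-0.3, -0.4, 0],
    [-0.3, -0.4, 0]
  ],
  "turn": [1, 1, 1, 1, 1, 1, 1, 1],
  "grip": 0.52
}}

```text
time: 11.0
ee_pos: [0.5513, 0.0052, 0.2402]
eef_rot: [-0.354, 0.935, 0.0, -0.001]
ft_force: [0.9, 0.5, 0.8]
width: 0.042
grip_force: 0.0
```

Emit:
{"op": "step_arm", "data": {
  "delta_pos": [
    [-0.3, -0.4, 0],
    [-0.3, -0.4, 0],
    [-0.3, -0.4, 0],
    [-0.3, -0.4, 0],
    [-0.3, -0.4, 0],
    [-0.3, -0.4, 0],
    [0, -0.4, 0],
    [0, 0, 0],
    [0, 0, 0]
  ],
  "turn": [1, 1, 1, 1, 1, 1, 1, 0.4, 0]
}}

```text
time: 11.9
ee_pos: [0.5237, -0.0322, 0.2207]
eef_rot: [-0.56, 0.828, 0.003, -0.024]
ft_force: [0.3, -0.7, -0.6]
width: 0.0413
grip_force: 0.0
```

```bash
python3 - <<'E'
from h import *
w=snap("wrist","w4"); s=snap("scene","s4")
r=read_state();print(r["ee_pos"].round(4),r["eef_rot"].round(4),r["joint_positions"].round(3),r["width"])
P=pts(w);ok=w["z_map"]>0
m=ok&(P[...,2]>.092)&(P[...,2]<.118)&(P[...,0]>.48)&(P[...,0]<.545)&(abs(P[...,1]+.063)<.06)
v,u=np.nonzero(m);X=P[m]; print(m.sum(),X.min(0).round(4),X.max(0).round(4))
for y in np.arange(-.11,-.01,.01):
    k=X[abs(X[:,1]-y)<.002]
    if len(k): print(y.round(3),k[:,0].min().round(4),np.median(k[:,0]).round(4),k[:,0].max().round(4),k[:,2].max().round(4))
E
```

```text
[ 0.5239 -0.0323  0.2209] [-0.5597  0.8283  0.0021 -0.0242] [ 0.607  0.216 -0.735  1.66   0.166  1.368  2.603] 0.041745741370155444
2653 [ 0.4999 -0.1132  0.1005] [ 0.545  -0.0123  0.1092]
-0.11 0.5043 0.524 0.5448 0.1091
-0.1 0.5038 0.5089 0.5443 0.1086
-0.09 0.5032 0.508 0.5131 0.1091
-0.08 0.5028 0.5077 0.5128 0.1086
-0.07 0.5023 0.5074 0.5122 0.1083
-0.06 0.5019 0.5067 0.5117 0.1087
-0.05 0.5014 0.5061 0.511 0.1086
-0.04 0.5009 0.5058 0.5106 0.1083
-0.03 0.5004 0.5054 0.5102 0.1086
-0.02 0.4999 0.524 0.545 0.109
```

View pics/w4.png

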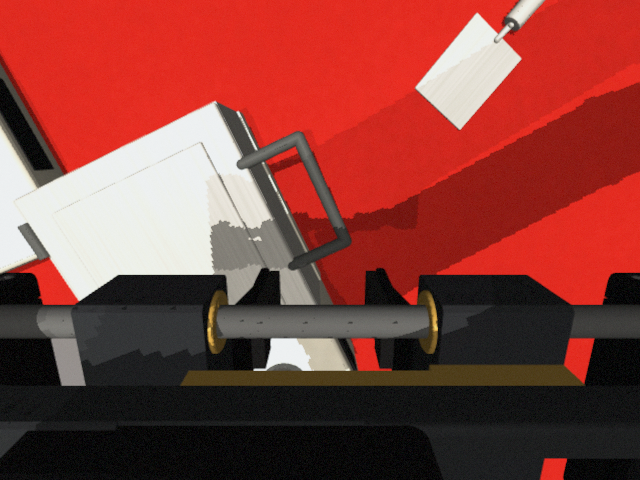

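Wrist view: the bar runs from (300,140) to (345,240), and the lid is still closed. Positive turn drives joint 7 to its limit, so I turn the other way, to a closing line of about 2 degrees.

Emit:
{"op": "step_arm", "data": {
  "delta_pos": [
    [0, 0, 0],
    [0, 0, 0.2],
    [0, 0, 0.3],
    [0, 0, 0.3]
  ],
  "turn": [-1, -1, -1, -1]
}}

```text
time: 12.4
ee_pos: [0.5241, -0.0311, 0.2417]
eef_rot: [-0.346, 0.938, 0.007, -0.023]
ft_force: [-0.1, -0.4, -0.1]
width: 0.0421
grip_force: 0.0
```

```bash
python3 -c "
from bench import *
r=read_state();print(r['ee_pos'].round(4),r['eef_rot'].round(4),r['joint_positions'].round(3))"
```

```text
[ 0.5241 -0.0311  0.2417] [-0.3456  0.9381  0.0071 -0.0232] [ 0.569  0.2   -0.677  1.625  0.124  1.41   2.152]
```

Emit:
{"op": "step_arm", "data": {
  "delta_pos": [
    [0, -0.1, 0],
    [0, -0.1, 0],
    [0, -0.1, 0],
    [0, -0.1, 0],
    [0, -0.1, 0],
    [0, -0.1, 0],
    [0, -0.1, 0],
    [0, -0.1, 0],
    [0, -0.1, 0]
  ],
  "turn": [-1, -1, -1, -1, -1, -1, -1, -1, -1]
}}

```text
time: 13.3
ee_pos: [0.5243, -0.0537, 0.2416]
eef_rot: [0.186, 0.982, 0.018, -0.016]
ft_force: [0.3, -0.2, 0.5]
width: 0.0419
grip_force: 0.0
```

Emit:
{"op": "step_arm", "data": {
  "delta_pos": [
    [-0.1, 0, 0],
    [-0.1, 0, 0],
    [-0.1, 0, 0],
    [-0.1, 0, 0],
    [-0.1, 0, 0],
    [-0.1, 0, 0],
    [0, 0, 0],
    [0, 0, 0],
    [0, 0, 0],
    [0, 0, 0],
    [0, 0, 0],
    [0, 0, 0]
  ],
  "turn": [-1, -1, -1, -1, -1, -1, -1, -1, -1, -0.7, 0, 0]
}}

```text
time: 14.5
ee_pos: [0.5093, -0.0536, 0.2418]
eef_rot: [0.692, 0.721, 0.024, -0.003]
ft_force: [0.8, -0.0, 0.1]
width: 0.042
grip_force: 0.0
```

```bash
python3 - <<'E'
from h import *
from scipy.spatial.transform import Rotation as Ro
r=read_state();print(r["ee_pos"].round(4),r["eef_rot"].round(4),r["joint_positions"].round(3),r["width"])
R=Ro.from_quat(r["eef_rot"]).as_matrix();print(R.round(4));print("yaw closing",np.degrees(np.arctan2(R[1,1],R[0,1])))
w=snap("wrist","w5");P=pts(w);ok=w["z_map"]>0
m=ok&(P[...,2]>.092)&(P[...,2]<.118)&(P[...,0]>.48)&(P[...,0]<.545)&(abs(P[...,1]+.063)<.06)
X=P[m]
for y in np.arange(-.11,-.01,.01):
    k=X[abs(X[:,1]-y)<.002]
    if len(k): print(y.round(3),k[:,0].min().round(4),np.median(k[:,0]).round(4),k[:,0].max().round(4),k[:,2].max().round(4))
E
```

```text
[ 0.5093 -0.0536  0.2418] [ 0.6924  0.7211  0.0239 -0.0034] [ 5.030e-01  8.500e-02 -4.830e-01  1.725e+00 -1.000e-03  1.315e+00
  6.300e-02] 0.04200831228601951
[[-0.0412  0.9988  0.0281]
 [ 0.9984  0.0401  0.0392]
 [ 0.038   0.0297 -0.9988]]
yaw closing 2.2987658732008933
-0.11 0.5046 0.5225 0.5449 0.1093
-0.1 0.5043 0.5088 0.5423 0.1079
-0.09 0.5039 0.5084 0.513 0.1084
-0.08 0.5036 0.5081 0.5125 0.108
-0.07 0.5033 0.5077 0.5122 0.1086
-0.06 0.503 0.5073 0.5118 0.1083
-0.05 0.5018 0.5061 0.5114 0.1085
-0.04 0.5015 0.5066 0.511 0.1087
-0.03 0.5012 0.5059 0.5106 0.1087
-0.02 0.5009 0.5226 0.5448 0.1096
```

Emit:
{"op": "step_arm", "data": {
  "delta_pos": [
    [-0.05, -0.1, -0.5],
    [0, -0.1, -0.7],
    [0, -0.1, -0.7],
    [0, 0, -0.7],
    [0, 0, -0.7],
    [0, 0, -0.7],
    [0, 0, -0.6],
    [0, 0, -0.5],
    [0, 0, -0.4],
    [0, 0, -0.4],
    [0, 0, -0.4],
    [0, 0, 0]
  ],
  "turn": [0, 0, 0, 0, 0, 0, 0, 0, 0, 0, 0, 0]
}}

```text
time: 15.75
ee_pos: [0.5072, -0.0615, 0.0828]
eef_rot: [0.693, 0.72, 0.023, -0.004]
ft_force: [0.1, -0.3, 0.6]
width: 0.042
grip_force: 0.0
```

Emit:
{"op": "step_arm", "data": {
  "delta_pos": [
    [0, 0, 0],
    [0, 0, 0],
    [0, 0, 0],
    [0, 0, 0],
    [0, 0, 0],
    [0, 0, 0],
    [0, 0, 0]
  ],
  "turn": [0, 0, 0, 0, 0, 0, 0],
  "grip": 1.0,
  "newtons": 25
}}

```text
time: 16.45
ee_pos: [0.5076, -0.0616, 0.0842]
eef_rot: [0.693, 0.72, 0.023, -0.004]
ft_force: [-5.2, -0.3, 5.3]
width: 0.009
grip_force: 25.0
```

Emit:
{"op": "step_arm", "data": {
  "delta_pos": [
    [0.02, 0, 0.38],
    [0.02, 0, 0.38],
    [0.05, 0, 0.38],
    [0.06, 0, 0.38],
    [0.08, 0, 0.38],
    [0.1, 0, 0.37],
    [0.11, 0, 0.37],
    [0.13, 0.01, 0.36],
    [0.14, 0.01, 0.35],
    [0.16, 0.01, 0.35],
    [0.17, 0.01, 0.34],
    [0.19, 0.01, 0.34]
  ],
  "turn": [0, 0, 0, 0, 0, 0, 0, 0, 0, 0, 0, 0]
}}

```text
time: 17.65
ee_pos: [0.5375, -0.0602, 0.1943]
eef_rot: [0.694, 0.72, 0.023, -0.005]
ft_force: [-10.7, 0.7, 2.3]
width: 0.009
grip_force: 25.0
```

Emit:
{"op": "step_arm", "data": {
  "delta_pos": [
    [0.21, 0.01, 0.32],
    [0.22, 0.01, 0.32],
    [0.23, 0.01, 0.31],
    [0.24, 0.01, 0.3],
    [0.26, 0.01, 0.28],
    [0.27, 0.01, 0.27],
    [0.28, 0.01, 0.26],
    [0.29, 0.01, 0.25],
    [0.3, 0.01, 0.23],
    [0.31, 0.01, 0.22],
    [0.32, 0.01, 0.21],
    [0.32, 0.01, 0.2]
  ],
  "turn": [0, 0, 0, 0, 0, 0, 0, 0, 0, 0, 0, 0]
}}

```text
time: 18.85
ee_pos: [0.6206, -0.0564, 0.2757]
eef_rot: [0.693, 0.72, 0.025, -0.003]
ft_force: [-6.3, 2.5, 7.3]
width: 0.0094
grip_force: 25.0
```

Emit:
{"op": "step_arm", "data": {
  "delta_pos": [
    [0, 0, 0],
    [0, 0, 0],
    [0, 0, 0]
  ],
  "turn": [0, 0, 0]
}}

```text
time: 19.15
ee_pos: [0.6206, -0.0564, 0.2755]
eef_rot: [0.693, 0.72, 0.025, -0.003]
ft_force: [-5.5, 2.3, 8.7]
width: 0.009
grip_force: 25.0
```

```bash
python3 - <<'E'
from h import *
from scipy.spatial.transform import Rotation as Ro
r=read_state();print({k:np.round(r[k],4) for k in("ee_pos","eef_rot","joint_positions","ft_force","width","grip_force")})
e=r["ee_pos"]-.019*Ro.from_quat(r["eef_rot"]).as_matrix()[:,2]
a=np.radians(2.3);ax=np.array([np.cos(a),np.sin(a),0]);spig=np.array([.6044,.0861,.1])
h=spig+ax*.115+np.array([-np.sin(a),np.cos(a),0])*-.145
print("hinge",h,"from grip:",np.degrees(np.arctan2(e[2]-h[2],-(e-h)@ax))-.78,"r",np.hypot(e[2]-h[2],(e-h)@ax))
for n in("scene","wrist","top"):
    c=snap(n,n+"6");P=pts(c)[c["z_map"]>0]; q=P-h; x=q@ax;y=q@np.array([-np.sin(a),np.cos(a),0]);z=q[:,2]
    rr=np.hypot(x,z);th=np.degrees(np.arctan2(z,-x))
    m=(abs(y)<.085)&(rr>.05)&(rr<.17)&(th>35)&(th<80)
    if m.sum()<50: print(n,m.sum());continue
    X=np.c_[-x[m],z[m]]; mm=np.median(th[m]); k=abs(th[m]-mm)<6; X=X[k]
    l=cv2.fitLine(X.astype(np.float32),cv2.DIST_HUBER,0,.001,.001).ravel(); print(n,m.sum(),k.sum(),mm,"slope deg",np.degrees(np.arctan2(l[1],l[0])),l)
i=np.hstack([pickle.load(open(f"pics/{n}6.pkl","rb"))["image"] for n in("scene","wrist")])
cv2.imwrite("pics/f6.png",cv2.resize(i,(800,300),interpolation=cv2.INTER_AREA)[...,::-1])
E
```

```text
{'ee_pos': array([ 0.6206, -0.0564,  0.2755]), 'eef_rot': array([ 0.6932,  0.7204,  0.025 , -0.0028]), 'joint_positions': array([ 0.4101,  0.3246, -0.4776,  1.3899,  0.1098,  1.4295, -0.0188]), 'ft_force': array([-5.5165,  2.3109,  8.6884]), 'width': np.float64(0.009), 'grip_force': np.float64(25.0339)}
hinge [ 0.72512647 -0.05416803  0.1       ] from grip: 60.815010630194514 r 0.22109279297359832
scene 3402 3238 65.85897255840544 slope deg 59.242023 [0.51141274 0.8593352  0.0435806  0.09758654]
wrist 8394 8003 64.78519267993852 slope deg 57.919468 [0.53111064 0.84730244 0.05164201 0.10997319]
top 443 417 65.37783670239179 slope deg 58.094055 [0.52852637 0.8489169  0.05569052 0.11835632]
```

View pics/f6.png

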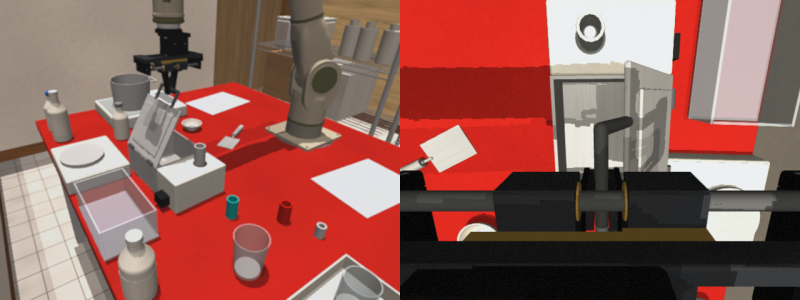

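The scene half shows the lid raised in the gripper and the tube still on the deck. The wrist half shows the bar between the fingers and the tube around the spigot at (590,32). I check the angle more finely from the saved data.

```bash
python3 - <<'E'
from h import *
a=np.radians(2.3);ax=np.array([np.cos(a),np.sin(a),0]);ay=np.array([-np.sin(a),np.cos(a),0])
h=np.array([.60645+.1149+.0038,-.0542,.1])
for f in("scene6","wrist6","top6","t0"):
    c=pickle.load(open(f"pics/{f}.pkl","rb"));P=pts(c)[c["z_map"]>0];q=P-h;x=-(q@ax);y=q@ay;z=q[:,2]
    best=[]
    for th in np.arange(-5 if f=="t0" else 50,5 if f=="t0" else 72,.25):
        t=np.radians(th);l=x*np.cos(t)+z*np.sin(t);n=-x*np.sin(t)+z*np.cos(t)
        m=(abs(y)<.085)&(l>.02)&(l<.17)&(abs(n)<.03)
        H,E=np.histogram(n[m],np.arange(-.03,.03,.001)); best.append(((H**2.).sum()/max(m.sum(),1)**1,th,E[H.argmax()],m.sum()))
    print(f,[np.round(b,3).tolist() for b in sorted(best)[::-1][:4]])
    if f!="t0":
        t=np.radians(60.5);B=np.array([.22*np.cos(t+.0136),.22*np.sin(t+.0136)])
        m=(abs(y)>.022)&(abs(y)<.037)&(np.hypot(x-B[0],z-B[1])<.012)
        if m.sum()>5: print("  bar",m.sum(),"expected",B.round(4),"zmax",np.percentile(z[m],98).round(4)-.005,"x mid",np.percentile(x[m],[2,98]).mean().round(4))
E
```

```text
scene6 [[734.507, 60.25, 0.011, 4142.0], [729.554, 60.0, 0.011, 4143.0], [722.093, 59.75, 0.012, 4143.0], [713.706, 60.5, 0.01, 4142.0]]
  bar 40 expected [0.1057 0.1929] zmax 0.1924 x mid 0.1029
wrist6 [[3974.032, 60.0, 0.011, 9301.0], [2804.967, 59.5, 0.012, 9314.0], [2701.085, 59.75, 0.011, 9308.0], [2657.575, 60.5, 0.01, 9297.0]]
  bar 1144 expected [0.1057 0.1929] zmax 0.1924 x mid 0.1053
top6 [[183.706, 60.0, 0.012, 513.0], [152.345, 60.5, 0.011, 513.0], [133.807, 59.75, 0.012, 513.0], [128.91, 60.25, 0.011, 513.0]]
  bar 7 expected [0.1057 0.1929] zmax 0.19319999999999998 x mid 0.1042
t0 [[680.248, -0.75, 0.01, 5492.0], [679.921, -1.0, 0.01, 5494.0], [677.999, -1.25, 0.011, 5495.0], [673.319, -1.5, 0.011, 5497.0]]
```

The three views put the lid at 60.0 to 60.25°. I firm the grip, confirm it holds still, and hand in.

Emit:
{"op": "step_arm", "data": {
  "delta_pos": [
    [0, 0, 0],
    [0, 0, 0],
    [0, 0, 0],
    [0, 0, 0],
    [0, 0, 0],
    [0, 0, 0]
  ],
  "turn": [0, 0, 0, 0, 0, 0],
  "newtons": 35
}}

```text
time: 19.9
ee_pos: [0.6205, -0.0564, 0.2755]
eef_rot: [0.693, 0.72, 0.025, -0.003]
ft_force: [-6.7, 1.5, 8.8]
width: 0.0091
grip_force: 35.0
```

```bash
python3 -c "
from bench import *
r=read_state();print(r['ee_pos'].round(4),r['width'],r['joint_vel'].round(4),r['ft_force'].round(1));print(close_job())"
```

```text
[ 0.6205 -0.0564  0.2755] 0.009071111742765144 [-0.0008  0.0006 -0.0017  0.0004 -0.0004  0.0008  0.0016] [-6.7  1.5  8.8]
the job is handed in; nothing more can be done
None
```

I handed the job in at about 20 s: the longer tube stands upright, fully down over the spigot and released, and the gripper holds the lid still at about 60°. One risk: a wrong-way turn drove joint 7 to a reading of 2.603 against its 2.6 limit, which the judging may count as out of range.

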